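Move the open jar tub to the blue spill tray and snap its lid on

ROBOT

A 6-joint arm with a two-finger parallel gripper is mounted at the origin on the work surface. World frame = base frame: x ahead of the robot, y to its left, z up, the work surface at z = 0. Lengths are in mm, angles in rad, forces in N, time in s.
With the tool pointing down it reaches from about 275 to 825 mm from the base axis. Payload 4.9 kg.
Tool frame: the origin (TCP) lies at the very end of the fingers, on their centre line; the grasp point (between the pads) lies 19 mm behind it; z points along the fingers, y is the line along which they close (so a half turn about z gives the same grasp; the last joint's range is limited). The gripper opens to 85 mm and grips with 20 to 120 N. Pads are 22 mm wide; open, the fingers measure 114 mm over their backs; the gripper's body (76 mm by 85 mm) begins 54 mm behind the grasp point. The pads swing forward as they close: fully open they stand 13 mm farther back than shut.
Start: joints at [-1.464, 0.326, -0.193, 1.052, 0, 1.437], TCP at [131.175, -534.146, 191.981] pointing down, gripper open.
Joint ranges: [-2.65, 2.65], [-0.97, 1.79], [-1.3, 1.35], [-1.93, 2.1], [-1.47, 1.37], [-3.14, 3.14]. Speed limits (rad/s): [2.57, 2.57, 3.14, 3.14, 3.14, 3.14].

INTERFACE

Orientations are given as [roll, pitch, yaw] about the fixed x, y, z axes, in that order (R = Rz(yaw) Ry(pitch) Rx(roll)).
In Python, from bench import bot, solve_ik, imaging gives the robot as it stands. Calls block until the motion is done:
- bot.move_ptp(position, orientation): joint-space move of the TCP to a pose.
- bot.movel(position, rot=None, max_speed=150, threshold=None): straight line of the TCP; rot=None keeps the orientation; max_speed is the mean speed in mm/s. With threshold (N) it stops when the force on the tool has changed by that much, and returns True; else False.
- bot.move_j(angles): joint-space move.
- bot.grip(opening, effort=None): opening from 0.0 (shut) to 1.0 (fully open); effort is the grip in N (None keeps the last); returns when the fingers have stopped.
- bot.dwell(seconds).
- solve_ik(position, orientation): joint angles nearest the present ones, or None.
- bot.get_state(): the state.
- imaging.capture(name): name is "scene" or "top" or "wrist"; returns the picture (420x560x3 uint8, blue, green, red); there is no depth.
- imaging.camera_model(name): a dict with "K" (3x3 intrinsics, pixels), "position" and "rotation" of the camera in the world. Camera axes: x right, y up, looking along -z (the intrinsics and any distortion apply to the point x, -y, -z); pixel columns grow to the right and rows downward; lengths in mm; the calibration is good to about 2 mm. The wrist camera is an equidistant fisheye: a pixel r from the principal point sees the ray r / f radians off the axis. A picture is of the moment at which its call begins: read the wrist's pose just before it. camera_model takes no time and is no camera call; for the wrist camera it gives the pose at the moment of the call.
A pose or a line that the arm cannot do raises bot.IKError and nothing moves.
- bot.sign_off(): hands the job in; it is judged then, once.
The state is a dict: "t": time; "qpos": joint angles; "joint_velocities": joint speeds; "effort": joint torques, N m; "tcp_pos": TCP position; "orientation": TCP orientation; "contact_force": force on the tool from outside, world axes, zero at the start; "wrist_torque": the same for the moment, N m; "opening": opening from 0.0 (shut) to 1.0 (fully open); "gripper_force": force on a finger pad.
Only numpy, scipy, OpenCV 4.12 (cv2) and the standard library are available. Lean on these libraries where they do the work, as an engineer would, in place of code of your own. Each camera call takes 0.05 s, during which the arm holds its last target. There are 200 camera calls.

TASK

Carry the open green tub, kept level so that the two pigment jars in it stay standing, over to the blue spill tray and set it down flat inside the tray. Then put the grey lid on the tub there and press it down until it is fully home and level all round. Leave the other things on the table where they are.

Things in the scene. Friction and masses are not known exactly. Their poses are not given: they have to be found in the camera images.
- tub: open green plastic tub, 160 (own x) x 58 (own y) x 64 mm high, walls and floor 4 mm thick, 180 g; grasp it from above across its 58 mm width at mid length. Origin: centre of its underside, z up. Two sprung catches stick out 3.5 mm from the inside of its end walls, centred 3.5 mm below the rim
- tub_rim (a point): centre of the tub's mouth, at rim height, 64 mm above its underside
- jar_a: closed amber pigment jar with red cap, 38 mm across, 44 mm tall, 100 g, standing in the +x half of the tub. Origin: centre of its underside, z up
- jar_b: closed amber pigment jar with yellow cap, 38 mm across, 44 mm tall, 100 g, standing in the -x half of the tub. Origin: centre of its underside, z up
- lid: loose grey lid, 90 g, right way up. Origin: centre of the plug's underside, z up, x along its length. Plug 12 mm deep, 44 mm wide, 143 mm long at the bottom, 149 at the top; flange 168 x 66 mm, 12 to 17 mm above the origin; black grip bar 60 mm long (x), 14 thick (y), 17 to 43 mm above the origin. Either way round fits
- lid_seat (a point): centre of the underside of the lid's flange, 12 mm above the lid's origin; meets point tub_rim when the lid is fully home. Laid on the tub, the lid rests on the catches 4 to 8 mm too high; some 8 to 20 N on top snaps it down
- lid_grip (a point): on the lid's axis inside the grip bar, 34 mm above the lid's origin (17 mm above the flange's top, 9 mm below the bar's top)
- blue_tray: fixed blue sheet-metal spill tray, 210 (own x) x 120 (own y) mm outside, 204 x 114 mm inside, floor 4 mm thick, edges 12 mm high. Origin: centre of its underside, z up
- blue_tray_floor (a point): centre of the blue tray's floor surface, 4 mm above its origin
- orange_tray: fixed orange spill tray of the same size and frame, in use by someone else
- paint_can: red can with black cap, 64 mm across, 120 mm tall, standing in the orange tray; leave alone. Origin: centre of its underside
- coffee_cup: brown takeaway cup with white lid, 88 mm across, 116 mm tall; leave alone. Origin: centre of its underside
- tape_roll: beige roll of tape, 100 mm across, 48 mm tall; leave alone. Origin: centre of its underside
Not all that is in view belongs to the job. Of the things shaped like the tub, the green one is meant.

How it is judged:
By the outcome, as a careful person would: the job done as asked, in the order asked, and still so for the second after the job is handed in, with the robot touching nothing.
It also fails if it takes over 72 s, if anything falls off the work surface, if the arm or the gripper's body presses on something with over 40 N, if the wrist force passes 120 N, or if a joint passes its speed limit or range.

## Working session

There is one attempt and no reset: what is moved stays moved. The work goes in short steps, each a Python script; the robot and the scene stay as the last script left them, time stands still between calls to the robot, and variables do not carry over. Pictures are saved under pics/ and viewed, at most 10 in all, crops included, and the job is handed in when it is done.

```bash
ls; mkdir -p pics; python3 - <<'E'
from bench import bot, imaging
import cv2, numpy as np
for n in ("scene","top","wrist"):
    cv2.imwrite(f"pics/{n}0.png", imaging.capture(n)); m=imaging.camera_model(n)
    print(n,{k:np.round(v,3).tolist() if not isinstance(v,str) else v for k,v in m.items()})
a,b=cv2.imread("pics/scene0.png"),cv2.imread("pics/top0.png")
print(bot.get_state())
E
```

```text
pics
scene {'K': [[406.372, 0.0, 278.184], [0.0, 406.372, 209.071], [0.0, 0.0, 1.0]], 'position': [1231.751, 139.426, 689.66], 'rotation': [0.824, 0.003, 1.785]}
top {'K': [[528.586, 0.0, 285.387], [0.0, 528.586, 206.912], [0.0, 0.0, 1.0]], 'position': [371.803, -15.985, 1115.823], 'rotation': [0.197, 0.009, -1.557]}
wrist {'K': [[325.192, 0.0, 279.014], [0.0, 325.192, 208.895], [0.0, 0.0, 1.0]], 'position': [196.974, -517.613, 373.681], 'rotation': [-0.272, 0.001, -1.33]}
{'t': 0.15, 'qpos': array([-1.46417562e+00,  3.26805456e-01, -1.93334245e-01,  1.05199435e+00,
       -6.82162907e-05,  1.43663705e+00]), 'joint_velocities': array([-9.59668039e-04, -2.17808548e-03,  3.41304168e-03, -1.98495693e-05,
        4.59986351e-04, -3.80860514e-04]), 'effort': array([ 1.25844552e-03, -4.43703675e+01,  2.62664866e+01,  1.03834292e-02,
       -1.76382514e-04,  5.98078728e-06]), 'tcp_pos': array([ 131.11084581, -533.6435525 ,  191.37198625]), 'orientation': array([-3.14025782e+00, -1.11327077e-04,  2.40779948e-01]), 'contact_force': array([-0.50654446,  1.10601128,  0.5767015 ]), 'wrist_torque': array([ 0.04703533,  0.02227882, -0.00621521]), 'gripper_force': 0.0, 'opening': 0.9970138764296544}
```

View pics/top0.png

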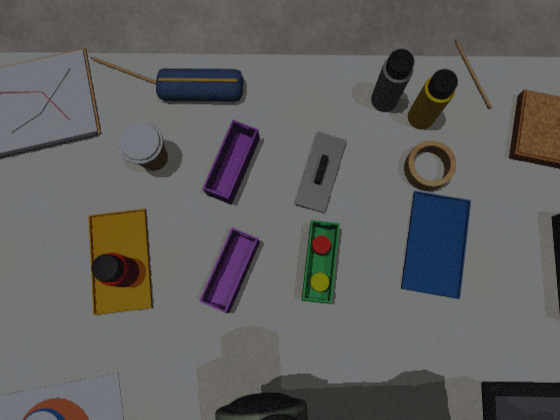

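View pics/scene0.png

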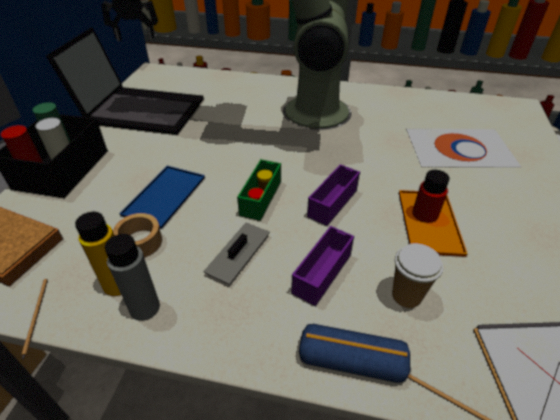

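The top view is oriented with up = +x and right = −y. Three things are tub-shaped: green at (321,262), purple at (232,162) and purple at (231,270). The green one is meant, because it holds the red- and yellow-capped jars. The grey lid is at (321,172), the blue tray at (436,245), and the orange tray with the can at (121,262).

```bash
cat > h.py <<'E'
import cv2, numpy as np
from scipy.spatial.transform import Rotation as Rot
from bench import bot, imaging, solve_ik
def ray(cm, uv, fish=False):
    uv=np.atleast_2d(uv).astype(float); K=np.array(cm["K"])
    a=(uv-[K[0,2],K[1,2]])/[K[0,0],K[1,1]]
    if fish:
        r=np.linalg.norm(a,axis=1,keepdims=True)+1e-12
        d=np.c_[a/r*np.sin(r),np.cos(r)]
    else: d=np.c_[a,np.ones(len(a))]
    d=d*[1,-1,-1]
    return Rot.from_euler("xyz",cm["rotation"]).apply(d)
def onplane(cm, uv, z, fish=False):
    d=ray(cm,uv,fish); p=np.array(cm["position"])
    return (p+d*((z-p[2])/d[:,2])[:,None])[:,:2]
def masks(img):
    h=cv2.cvtColor(img,cv2.COLOR_BGR2HSV); R=lambda a,b:cv2.inRange(h,np.array(a),np.array(b))
    return dict(green=R((50,120,25),(75,255,255)), blue=R((100,150,40),(120,255,255)),
      red=R((0,170,60),(6,255,255))|R((174,170,60),(180,255,255)), yellow=R((22,150,80),(35,255,255)),
      grey=R((0,0,50),(180,70,135)), black=R((0,0,0),(180,255,30)))
def blobs(m, amin=60):
    c,_=cv2.findContours(m,cv2.RETR_EXTERNAL,cv2.CHAIN_APPROX_NONE)
    return sorted([k[:,0,:] for k in c if cv2.contourArea(k)>amin],key=lambda k:-cv2.contourArea(k))
def rect(P):
    """min-area rectangle of world points: centre, (long, short), yaw of long side"""
    (c,s,a)=cv2.minAreaRect(P.astype(np.float32))
    a=np.deg2rad(a)
    if s[0]<s[1]: s=(s[1],s[0]); a+=np.pi/2
    a=(a+np.pi/2)%np.pi-np.pi/2
    return np.round(c,1),np.round(s,1),round(a,3)
E
python3 - <<'E'
from h import *
img=cv2.imread("pics/top0.png"); cm=imaging.camera_model("top"); M=masks(img)
for n,z in (("green",64),("blue",12),("red",48),("yellow",48),("grey",17)):
    for k in blobs(M[n])[:5]:
        print(n,k.mean(0).round(),cv2.contourArea(k.reshape(-1,1,2)),rect(onplane(cm,k,z)))
crop=cv2.resize(img[110:320,290:480],None,fx=2.8,fy=2.8,interpolation=cv2.INTER_CUBIC)
cv2.imwrite("pics/crop.png",cv2.convertScaleAbs(crop,alpha=1.8))
E
```

```text
green [320. 262.] 2247.5 (array([472.7, -75.2]), array([159.7,  58.4]), np.float64(-0.108))
blue [437. 245.] 5462.5 (array([ 517.6, -319.7]), array([208.7, 119.9]), np.float64(-0.164))
red [321. 244.] 236.0 (array([507.8, -77.1]), array([36.5, 34.7]), np.float64(-1.558))
yellow [117. 235.] 1716.5 (array([505.6, 333.5]), array([119.7, 108. ]), np.float64(0.147))
yellow [123. 295.] 1234.0 (array([406.4, 319.9]), array([109.6,  74.5]), np.float64(-1.415))
yellow [320. 282.] 248.0 (array([432.3, -74.2]), array([35.8, 34.1]), np.float64(0.004))
yellow [435.  93.] 84.5 (array([ 840.4, -323. ]), array([62.7, 38.1]), np.float64(0.812))
grey [254. 208.] 223909.0 (array([619. ,  16.4]), array([1285.8,  913.7]), np.float64(-1.563))
grey [534. 408.] 772.0 (array([ 196.2, -492.5]), array([107.7,  40.2]), np.float64(1.522))
grey [ 41. 416.] 164.5 (array([166.6, 472.4]), array([59.3, 14.9]), np.float64(-1.556))
```

View pics/crop.png

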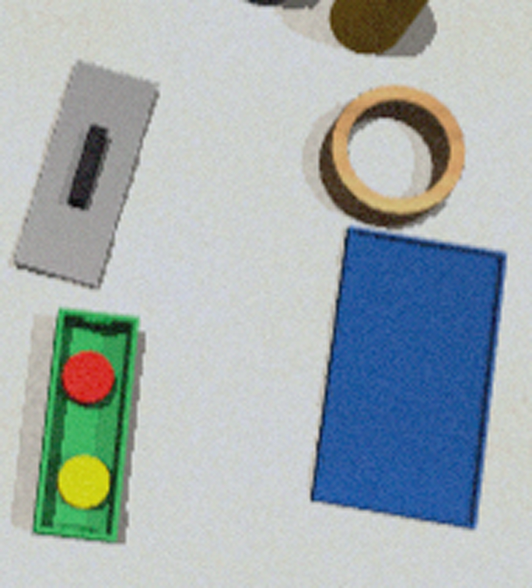

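The crop confirms the green tub, with the red-capped jar toward +x and the yellow toward −x. The lid lies ahead of it right way up, and the blue tray is to the right and empty. Next I take a wrist view over the tub.

```bash
python3 - <<'E'
from h import *
img=cv2.imread("pics/top0.png"); cm=imaging.camera_model("top")
g=cv2.cvtColor(img,cv2.COLOR_BGR2GRAY)
t,m=cv2.threshold(cv2.GaussianBlur(g,(3,3),0)[115:225,285:360],0,255,cv2.THRESH_BINARY_INV+cv2.THRESH_OTSU)
k=blobs(m)[0]+[285,115]; print("lid",t,rect(onplane(cm,k,17)))
y=-0.108; d=np.array([np.cos(y),np.sin(y)]); c=np.array([472.7,-75.2])
p=c-60*d
print(solve_ik([*p,170],[np.pi,0,y]))
bot.move_ptp([*p,170],[np.pi,0,y]); bot.dwell(.3)
w=imaging.camera_model("wrist"); im=imaging.capture("wrist"); cv2.imwrite("pics/w1.png",im)
M=masks(im)
for n,z in (("green",64),("red",48),("yellow",48)):
    for k in blobs(M[n])[:2]: print(n,k.mean(0).round(),rect(onplane(w,k,z,True)))
s=bot.get_state(); print(s["t"],s["tcp_pos"],s["orientation"],w["position"])
E
```

```text
lid 97.0 (array([667.8, -77.7]), array([172.5,  72. ]), np.float64(-0.286))
[-0.34157972  0.10121664 -0.54286542  0.92671427  0.          2.90801294]
green [279. 129.] (array([471.7, -75.9]), array([158.7,  57.3]), np.float64(-0.109))
red [277.  93.] (array([506.9, -77.7]), array([36.8, 36.8]), np.float64(1.46))
yellow [282. 167.] (array([438.9, -73.4]), array([37. , 21.7]), np.float64(-1.461))
2.4667 [413.07647598 -69.04736088 169.99262695] [ 3.14157493e+00 -1.06939596e-05 -1.08689130e-01] [480.4537858  -76.38665195 352.25002951]
```

View pics/w1.png

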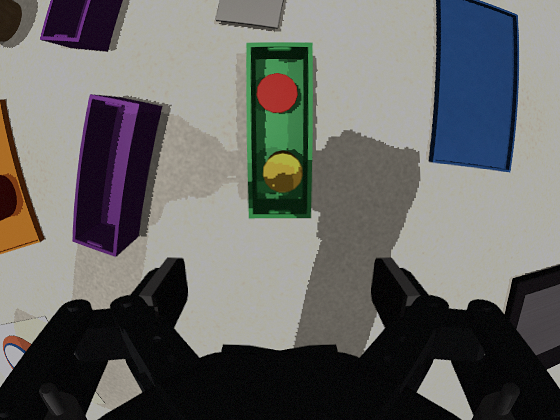

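The wrist view shows the tub at (279,129) with both jars upright, and it agrees with the top view to 1 mm. Next I grasp the tub, carry it and set it down.

```bash
python3 - <<'E'
from h import *
c=[472.1,-75.6]; y=-.109; tr=[517.6,-319.7]; ty=-.164; D=[np.pi,0,y]; T=[np.pi,0,ty]
st=lambda s:(lambda q:print(s,round(q["t"],2),q["tcp_pos"].round(1),q["contact_force"].round(1),round(q["opening"],3),round(q["gripper_force"],1)))(bot.get_state())
bot.movel([*c,90],D,max_speed=150)
bot.movel([*c,17],max_speed=80); st("down")
bot.grip(0,40); bot.dwell(.2); st("grip")
bot.movel([*c,30],max_speed=30); bot.dwell(.2); st("lift")
bot.movel([*c,77],max_speed=80)
bot.movel([*tr,77],T,max_speed=90); bot.dwell(.3); st("over")
bot.movel([*tr,29],max_speed=60); bot.dwell(.2)
print(bot.movel([*tr,17],max_speed=12,threshold=3)); st("set")
im=imaging.capture("wrist"); cv2.imwrite("pics/w2.png",im)
E
```

```text
down 4.35 [472.5 -75.7  17.4] [ 0.3  0.4 -0. ] 0.997 0.0
grip 4.96 [472.5 -75.8  17.9] [-1.7  0.1  7.2] 0.656 40.8
lift 5.74 [471.9 -75.5  29.8] [ 0.5  0.5 -4. ] 0.654 43.0
over 9.69 [ 517.6 -319.6   77. ] [ 0.   0.6 -3.7] 0.655 43.1
True
set 11.47 [ 517.6 -319.7   22.1] [ 0.5 -0.6  5.9] 0.656 44.4
```

View pics/w2.png

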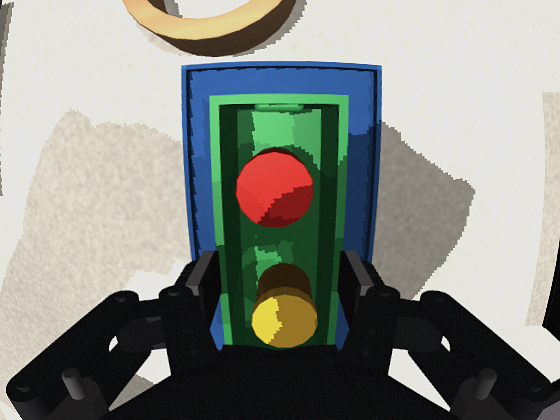

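The tub is in the blue tray at about (280,220) with both jars upright at (274,189) and (285,318). I release it and measure the tub, then the lid.

```bash
python3 - <<'E'
from h import *
tr=np.array([517.6,-319.7]); ty=-.164
st=lambda s:(lambda q:print(s,round(q["t"],2),q["tcp_pos"].round(1),q["orientation"].round(4),q["contact_force"].round(1)))(bot.get_state())
bot.grip(.9); bot.movel([*tr,100],max_speed=120)
d=np.array([np.cos(ty),np.sin(ty)])
bot.movel([*(tr-66*d),170],max_speed=150); bot.dwell(.3)
w=imaging.camera_model("wrist"); im=imaging.capture("wrist"); cv2.imwrite("pics/w3.png",im); M=masks(im)
for n,z in (("green",68),("blue",12),("red",52),("yellow",52)):
    for k in blobs(M[n])[:1]: print(n,k.mean(0).round(),rect(onplane(w,k,z,True)))
st("tub")
c=np.array([667.8,-77.7]); y=-.286; d=np.array([np.cos(y),np.sin(y)]); p=c-66*d
bot.move_ptp([*p,170],[np.pi,0,y]); bot.dwell(.3)
w=imaging.camera_model("wrist"); im=imaging.capture("wrist"); cv2.imwrite("pics/w4.png",im)
st("lid"); np.save("w4.npy",np.array([w["K"][0],w["K"][1],w["position"],w["rotation"]]))
g=cv2.GaussianBlur(cv2.cvtColor(im,cv2.COLOR_BGR2GRAY),(3,3),0)
E
```

```text
green [280. 122.] (array([ 516.9, -319.7]), array([159.6,  58.1]), np.float64(-0.162))
blue [281. 122.] (array([ 516.4, -321.3]), array([208.2, 119.4]), np.float64(-0.164))
red [277.  85.] (array([ 551.8, -323.1]), array([36.2, 35.4]), np.float64(1.405))
yellow [281. 163.] (array([ 481.9, -315.4]), array([37.6, 26.6]), np.float64(-1.458))
tub 13.82 [ 452.5 -308.7  169.4] [-3.1395  0.0035 -0.1637] [-0.3 -0.3 -0.4]
lid 18.81 [604.5 -59.1 170. ] [ 3.1416 -0.     -0.2861] [0.4 0.1 0.4]
```

View pics/w4.png

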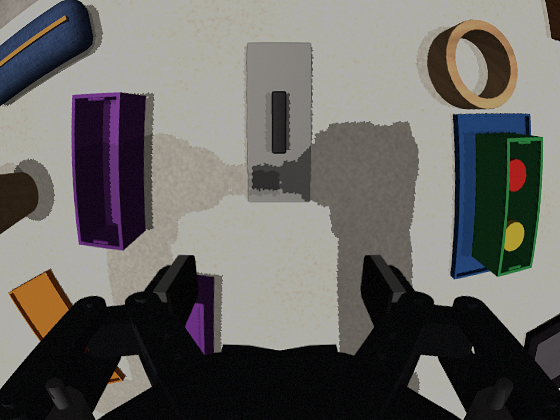

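View pics/w3.png

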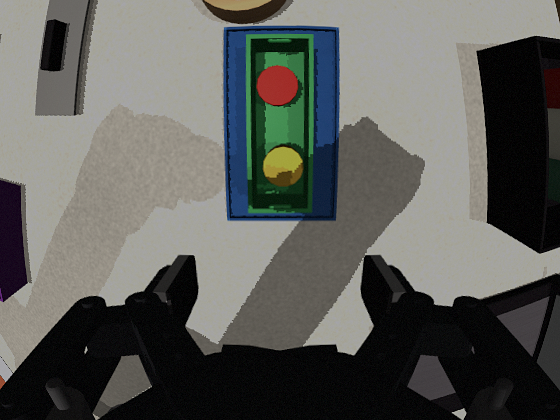

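The tub sits flat in the tray (w3, centre (280,122)) with both jars standing. In w4 the lid spans (248..311, 43..201), with its bar at (279,122). I fit the lid's edges away from the arm shadow.

```bash
python3 - <<'E'
from h import *
a=np.load("w4.npy"); w=dict(K=np.array([a[0],a[1],[0,0,1]]),position=a[2],rotation=a[3])
im=cv2.imread("pics/w4.png"); g=cv2.GaussianBlur(cv2.cvtColor(im,cv2.COLOR_BGR2GRAY),(3,3),0).astype(int)
print("colL",g[60:120,240:256].mean(0).round(),"colR",g[60:120,303:320].mean(0).round(),"top",g[36:50,255:305].mean(1).round(),"bot",g[194:210,258:300].mean(1).round())
m=cv2.inRange(im,(0,0,0),(48,48,48))
b=[k for k in blobs(m) if 255<k[:,0].mean()<300 and 90<k[:,1].mean()<150]
for k in b: print("bar",k.min(0),k.max(0),rect(onplane(w,k,43,True)))
def edge(p,o):  # subpixel position of steepest step
    d=abs(np.gradient(p)); i=d.argmax(); s=slice(max(i-2,0),i+3); return o+(np.arange(len(p))[s]*d[s]).sum()/d[s].sum()
L=np.array([[edge(g[v,240:256],240),v] for v in range(55,115)]); R=np.array([[edge(g[v,303:320],303),v] for v in range(55,115)])
Tp=np.array([[u,edge(g[36:52,u],36)] for u in range(255,305)]); B=np.array([[u,edge(g[194:210,u],194)] for u in range(258,300)])
W={n:onplane(w,k,17,True) for n,k in dict(L=L,R=R,T=Tp,B=B).items()}
y0=-.286; Rm=np.array([[np.cos(y0),np.sin(y0)],[-np.sin(y0),np.cos(y0)]])
q={n:p@Rm.T for n,p in W.items()}
for n in "LR":
    f=np.polyfit(q[n][:,0],q[n][:,1],1); print(n,"yaw",y0+np.arctan(f[0]),np.median(q[n],0))
x=(np.median(q["T"][:,0])+np.median(q["B"][:,0]))/2; yy=(np.median(q["L"][:,1])+np.median(q["R"][:,1]))/2
print("len",np.median(q["T"][:,0])-np.median(q["B"][:,0]),"wid",np.median(q["L"][:,1])-np.median(q["R"][:,1]),"centre",Rm.T@[x,yy])
E
```

```text
colL [173. 173. 172. 168. 161. 148. 133. 128. 132. 134. 134. 133. 133. 133.
 133. 133.] colR [129. 129. 128. 128. 128. 128. 127. 117. 111. 136. 165. 173. 173. 173.
 173. 173. 173.] top [172. 172. 172. 173. 174. 163. 140. 128. 131. 132. 132. 132. 132. 132.] bot [120. 125. 127. 128. 128. 129. 129. 134. 153. 170. 174. 173. 173. 173.
 173. 173.]
bar [272  91] [286 153] (array([668.2, -78. ]), array([59.2, 13.2]), np.float64(-0.288))
L yaw -0.2776730365359966 [702.22525247 148.33132823]
R yaw -0.28838473951752186 [702.16936836  80.12552689]
len 168.9072855927633 wid 68.20580133878434 centre [668.50094261 -77.51572171]
```

```bash
python3 - <<'E'
from h import *
c=[668.3,-77.8]; y=-.287; t=[516.9,-319.7]; ty=-.163
st=lambda s:(lambda q:print(s,round(q["t"],2),q["tcp_pos"].round(1),q["orientation"].round(3),q["contact_force"].round(1),round(q["opening"],3),round(q["gripper_force"],1)))(bot.get_state())
bot.grip(.45); bot.movel([*c,80],[np.pi,0,y],max_speed=150)
print(bot.movel([*c,21],max_speed=50,threshold=6)); st("down")
bot.grip(0,60); bot.dwell(.2); st("grip")
bot.movel([*c,35],max_speed=40); bot.dwell(.1); st("lift")
bot.movel([*c,125],max_speed=120)
bot.movel([*t,125],[np.pi,0,ty],max_speed=140); bot.dwell(.3); st("over")
w=imaging.camera_model("wrist"); im=imaging.capture("wrist"); cv2.imwrite("pics/w5.png",im)
E
```

```text
False
down 21.5 [668.6 -77.8  21.4] [-3.142e+00 -1.000e-03 -2.870e-01] [ 0.9 -0.4  0.2] 0.45 0.0
grip 22.15 [668.3 -77.8  21. ] [ 3.142  0.    -0.287] [-0.4 -0.1 -0. ] 0.005 0.0
lift 22.75 [668.2 -77.8  34.9] [ 3.142  0.    -0.287] [ 0.3 -0.1  0.8] -0.002 0.0Traceback (most recent call last):
  File "<stdin>", line 9, in <module>
bench.IKError: the arm cannot follow that straight line within its joint ranges
```

```bash
python3 - <<'E'
from h import *
s=bot.get_state(); print(s["qpos"].round(3),s["opening"])
im=imaging.capture("wrist"); cv2.imwrite("pics/w5.png",im)
E
```

```text
[-0.226  0.6    0.068  1.04   0.    -3.08 ] 0.0026182448804321777
```

View pics/w5.png

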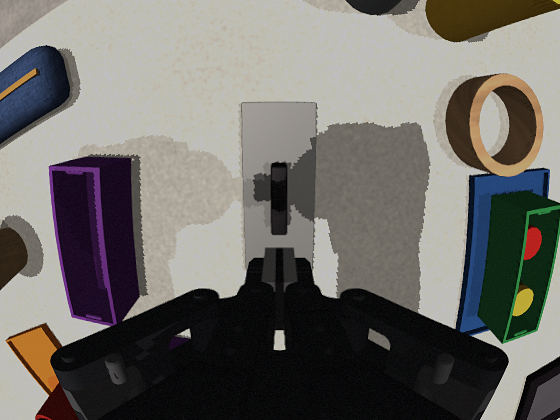

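```bash
python3 - <<'E'
from h import *
w=imaging.camera_model("wrist"); im=cv2.imread("pics/w5.png")
print(w["position"],w["rotation"])
for uv,z in (((279,199),43),((279,102),17),((279,267),17),((280,250),35)): print(uv,onplane(w,[uv],z,True).round(1))
print("tcp",bot.get_state()["tcp_pos"])
im=imaging.capture("top"); cv2.imwrite("pics/t2.png",im)
im0=cv2.imread("pics/top0.png")
cv2.imwrite("pics/cmp.png",cv2.convertScaleAbs(cv2.resize(np.hstack([im0[110:240,270:380],im[110:240,270:380]]),None,fx=3.4,fy=3.4,interpolation=cv2.INTER_CUBIC),alpha=1.8))
E
```

```text
[732.84069783 -96.79438741 305.94307881] [-2.73473788e-01 -9.66537836e-04 -1.85814419e+00]
(279, 199) [[670.2 -78.5]]
(279, 102) [[ 748.1 -101.6]]
(279, 267) [[598.2 -57.3]]
(280, 250) [[622.7 -65.4]]
tcp [667.49970819 -77.60458983 123.78510978]
```

View pics/cmp.png

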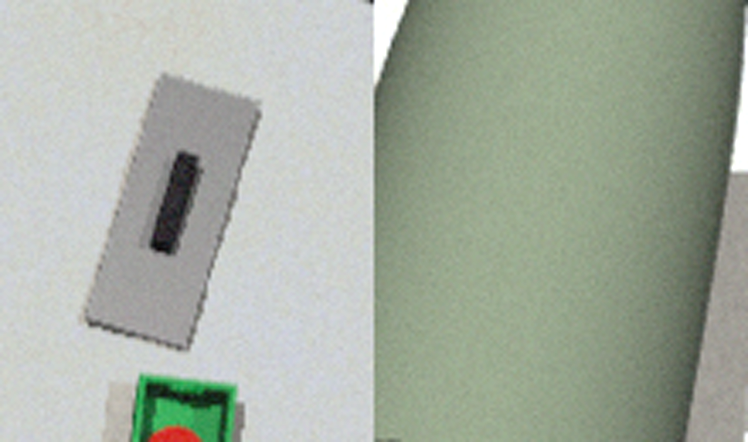

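Opening 0.005 and zero force mean the fingers closed on nothing, although the lid is still where I measured it. In w5 the tips (280,250) also appear nearer the camera than the TCP should be. I'll check the real tip height with a gentle guarded touch on the bar top, which should be at z 43.

```bash
python3 - <<'E'
from h import *
w=imaging.camera_model("wrist"); s=bot.get_state()
R=Rot.from_euler("xyz",w["rotation"]); 
def proj(P):
    v=R.inv().apply(np.array(P)-w["position"])*[1,-1,-1]; th=np.arctan2(np.hypot(v[0],v[1]),v[2]); return np.round(np.array([279,209])+325.2*th*v[:2]/np.hypot(v[0],v[1]))
print("tcp pixel",proj(s["tcp_pos"]))
for h in (11,): 
  for dz in (0,10,20,30,40): print(dz,proj(s["tcp_pos"]+[h*np.cos(-.287),h*np.sin(-.287),dz]))
c=[668.3,-77.8]
bot.movel([*c,62],max_speed=120); bot.dwell(.1)
print(bot.movel([*c,10],max_speed=20,threshold=4)); s=bot.get_state(); print(s["t"],s["tcp_pos"],s["contact_force"],s["orientation"])
E
```

```text
tcp pixel [279. 236.]
0 [279. 219.]
10 [279. 224.]
20 [279. 230.]
30 [279. 237.]
40 [279. 244.]
False
27.275 [668.35079652 -77.81781999  10.07336483] [-0.35081539  0.49098581  0.2470857 ] [-3.14158083e+00 -1.28443058e-04 -2.87006068e-01]
```

```bash
python3 - <<'E'
from h import *
c=[668.3,-77.8]
print(bot.movel([*c,-30],max_speed=20,threshold=4)); s=bot.get_state(); print(s["t"],s["tcp_pos"],s["contact_force"],s["orientation"])
w=imaging.camera_model("wrist"); im=imaging.capture("wrist"); cv2.imwrite("pics/w6.png",im)
m=cv2.inRange(im,(0,0,0),(48,48,48))
print("w z",w["position"])
E
```

```text
True
27.9667 [668.35748286 -77.80611256   3.80130979] [-0.61402363 -0.30545047  4.87556935] [ 3.14158324e+00 -5.55886198e-05 -2.86977683e-01]
w z [733.35393212 -96.8945414  186.09736364]
```

The closed tips touch the bar top (z 43) at TCP z 3.8, so the real tips are about 39 mm behind the reported TCP. That also explains the miss. I'll regrasp with this correction, with the wrist turned half round so the last joint stays in range for the carry.

```bash
python3 - <<'E'
from h import *
c=[668.3,-77.8]; y=-.287+np.pi; t=[516.9,-319.7]; ty=-.163+np.pi
st=lambda s:(lambda q:print(s,round(q["t"],2),q["tcp_pos"].round(1),q["orientation"].round(3),q["contact_force"].round(1),round(q["opening"],3),round(q["gripper_force"],1)))(bot.get_state())
bot.movel([*c,62],max_speed=100)
bot.move_ptp([*c,62],[np.pi,0,y]); bot.grip(.4)
bot.movel([*c,10],max_speed=80)
print(bot.movel([*c,-19],max_speed=30,threshold=5)); st("down")
bot.grip(0,60); bot.dwell(.2); st("grip")
if bot.get_state()["gripper_force"]>20:
    bot.movel([*c,0],max_speed=40); bot.dwell(.1); st("lift")
    bot.movel([*c,85],max_speed=120)
    bot.movel([*t,85],[np.pi,0,ty],max_speed=130); bot.dwell(.3); st("over")
    cv2.imwrite("pics/w7.png",imaging.capture("wrist")); cv2.imwrite("pics/s7.png",imaging.capture("scene"))
E
```

```text
False
down 33.75 [668.5 -77.9 -18.8] [-3.142  0.     2.855] [-0.2  0.3  0.4] 0.402 0.0
grip 34.26 [668.7 -77.9 -18.6] [3.142e+00 1.000e-03 2.855e+00] [-0.   1.2  3.2] 0.148 59.0
lift 34.98 [ 6.68e+02 -7.77e+01 -3.00e-01] [-3.142e+00 -1.000e-03  2.855e+00] [-0.5  1.   0.2] 0.152 58.4
over 38.48 [ 517.  -319.5   85. ] [3.142 0.    2.979] [-0.1 -0.2 -1.7] 0.152 58.4
```

```bash
python3 - <<'E'
from h import *
t=[516.9,-319.7]
st=lambda s:(lambda q:print(s,round(q["t"],2),q["tcp_pos"].round(1),q["orientation"].round(3),q["contact_force"].round(1),q["wrist_torque"].round(2),round(q["opening"],3),round(q["gripper_force"],1)))(bot.get_state())
bot.movel([*t,54],max_speed=60); bot.dwell(.2); st("pre")
print(bot.movel([*t,38],max_speed=12,threshold=3)); st("touch")
E
```

```text
pre 39.45 [ 517.2 -319.9   54.5] [-3.141e+00  1.000e-03  2.979e+00] [ 0.1  1.1 -0.6] [0.03 0.01 0.05] 0.151 58.4
True
touch 40.33 [ 516.8 -319.7   43.1] [ 3.142 -0.     2.979] [ 0.1 -0.4  3.6] [-0.09 -0.06  0.  ] 0.148 59.2
```

Contact at 43.1 means the plug is in the mouth and resting on the catches. I press it home.

```bash
python3 - <<'E'
from h import *
t=[516.9,-319.7]
st=lambda s:(lambda q:print(s,round(q["t"],2),q["tcp_pos"].round(1),q["orientation"].round(3),q["contact_force"].round(1),q["wrist_torque"].round(2),round(q["opening"],3),round(q["gripper_force"],1)))(bot.get_state())
print(bot.movel([*t,34],max_speed=10,threshold=28)); st("press"); bot.dwell(.2); st("hold")
E
```

```text
False
press 41.33 [ 517.5 -320.1   37.3] [-3.141  0.     2.979] [-5.9  4.5 22.8] [0.86 1.18 0.03] 0.15 61.9
hold 41.53 [ 517.5 -320.1   37.3] [-3.141  0.     2.979] [-6.1  4.5 23.6] [0.83 1.09 0.03] 0.151 61.9
```

```bash
python3 - <<'E'
from h import *
t=np.array([516.9,-319.7]); ty=-.163; d=np.array([np.cos(ty),np.sin(ty)])
st=lambda s:(lambda q:print(s,round(q["t"],2),q["tcp_pos"].round(1),q["contact_force"].round(1)))(bot.get_state())
bot.movel([*t,38.5],max_speed=20)
bot.grip(.4); bot.movel([*t,75],max_speed=80); bot.grip(0)
bot.dwell(.1); print(bot.movel([*t,52],max_speed=15,threshold=18)); st("bar")
bot.movel([*t,75],max_speed=80)
for s in (60,-60):
    p=t+s*d; bot.movel([*p,75],max_speed=100); bot.movel([*p,40],max_speed=70); bot.dwell(.2)
    print(bot.movel([*p,28],max_speed=12,threshold=5)); st(f"end{s}")
    bot.movel([*p,75],max_speed=100)
bot.movel([*(t-66*-d),130],max_speed=140); bot.dwell(.3)
w=imaging.camera_model("wrist"); im=imaging.capture("wrist"); cv2.imwrite("pics/w8.png",im)
cv2.imwrite("pics/s8.png",imaging.capture("scene"))
st("end")
E
```

```text
True
bar 44.41 [ 516.8 -319.7   59.8] [0.4 0.1 4.1]
True
end60 46.97 [ 576.1 -329.4   33.8] [-0.3 -0.   5.4]
True
end-60 50.35 [ 457.7 -310.    33.8] [-0.8  0.   4.8]
end 52.45 [ 581.9 -330.4  130.1] [-0.8  0.2 -0. ]
```

The bar top and both flange ends touch at exactly the fully-home heights (59.8, 33.8 and 33.8). One last look before handing in.

```bash
python3 - <<'E'
import cv2,numpy as np
a=cv2.imread("pics/s8.png"); b=cv2.imread("pics/w8.png")
o=np.hstack([cv2.resize(a[130:330,60:320],(400,308)),cv2.resize(b,(400,300))[:300] if 0 else cv2.resize(b,(400,308))])
cv2.imwrite("pics/fin.png",cv2.convertScaleAbs(o,alpha=1.4))
E
```

```text
(no output)
```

View pics/fin.png

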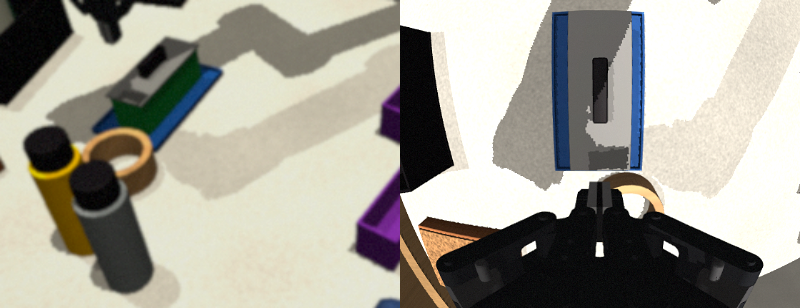

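The picture shows the lid flush on the tub, at (160,75) left and (600,90) right. The tub is inside the blue tray, the gripper is clear, and the tape roll is undisturbed.

```bash
python3 -c "
from bench import bot
print(bot.sign_off(), bot.get_state()['t'])"
```

```text
the job is handed in; nothing more can be done
the job is handed in; nothing more can be done
```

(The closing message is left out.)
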